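# Screw home the lifting eye of a lead source pot

### The job

The lifting eye on the lid of the yellow lead pot has worked loose. Take the red screwdriver that lies to the right of the pot, slide its blade through the eye and use it as a lever to screw the eye clockwise until its collar is fully home on the lid: stop when it comes up solid, do not force it past that, and do not turn it with the gripper itself. Then draw the screwdriver out and lay it down flat on the desk, clear of the pot, without dropping it or disturbing the other things.

Things in the scene. Friction and masses are not known exactly. Their poses are not given: they have to be found in the camera images.
- screwdriver: small screwdriver with a red handle, 147 mm long, 0.045 kg, lying flat on the desk. The origin is on its underside; its axis runs along its own y, 9 mm above the origin (z up while it lies). Red handle 18 mm wide and 18 mm high, from y = +5 to +74 mm; round steel blade, 4 mm thick, from y = +5 to -68 mm (tip).
- handle (a point): the middle of the screwdriver's red handle, on its axis, 40 mm from the middle of the screwdriver (y = +40 mm)
- eye_bolt: upright steel lifting eye in the pot's lid: loop 20 mm inside, 36 mm outside, of 8 mm bar, on a 20 mm collar. Origin: middle of the collar's underside, z up. Turns about z only and stays where left; right-hand thread, 3 mm a turn. Backed off 0.4 to 1.3 rad, different every time, no mark shows where it ends. Turns with about 0.1 N m; once home it is solid: 0.2 to 0.3 N m is plenty, above 0.6 is forcing it.
- eye (a point): centre of the loop's opening, 20 mm above the collar's underside; x points straight through the opening, z up. A blade in it swings about 1.1 rad from square-on before it bears on both sides of the loop and takes the eye along. It bears only 13 mm either side of the axis, so the loop feels several times the push on the handle.
- seat (a point): middle of the steel boss on the lid where the collar must land, 88 mm above the desk, on the eye's axis, z up. The yellow pot with grey lid is round, 101 mm across, too heavy to move; its turn says nothing about the thread.
- timer: white bench timer, 68 x 64 x 19 mm, left of the pot, bystander; origin under its middle
- buffer_bottle: white bottle with a blue cap, 48 mm across, 104 mm high, standing near the right edge of the desk, bystander; origin under its middle
- conical_orange: clear conical tube with an orange cap, 117 mm long, 22 mm thick, lying, bystander; origin under its middle
- conical_blue: clear conical tube with a blue cap, 117 mm long, 22 mm thick, lying, bystander; origin under its middle

How it is judged:
By the outcome, as a careful person would: the job done as asked, in the order asked, and still so for the second after the job is handed in, with the robot touching nothing.
It also fails if it takes over 72 s, if anything falls off the work surface, if the arm or the gripper's body presses on something with over 40 N, if the wrist force passes 120 N, or if a joint passes its speed limit or range.

### The arm

A 6-joint arm with a two-finger parallel gripper is mounted at the origin on a cart in front of the work surface, level with it; the furniture and walls round the work are solid. World frame = base frame: x ahead of the robot, y to its left, z up, the work surface at z = 0. Lengths are in m, angles in rad, forces in N, time in s.
With the tool pointing down it reaches from about 0.35 to 0.775 m from the base axis. Payload 7.3 kg.
Tool frame: the origin (TCP) lies on the centre line of the jaws, within the pads' length; the fingertips stand 17 mm ahead of it and the grasp point (between the pads) lies 2 mm behind it (robot.tcp_to_tips is the distance from the TCP to the fingertips, in m); z points along the fingers, y is the line along which they close (so a half turn about z gives the same grasp; the last joint's range is limited). The gripper opens to 92 mm and grips with 3 to 60 N. Pads are 19 mm wide; open, the fingers measure 130 mm over their backs; the gripper's body (75 mm by 190 mm) begins 47 mm behind the grasp point.
Start: joints at [-1.322, 0.342, 1.524, -0, 1.275, -0.146], TCP at [0.202, -0.485, 0.244] pointing down, gripper open.
Joint ranges: [-2.53, 2.53], [-0.77, 2.02], [0.04, 2.7], [-1, 4.14], [0.28, 2.66], [-3.11, 3.11]. Speed limits (rad/s): [2.57, 2.57, 3.14, 3.14, 3.14, 3.14].

### API

Orientations are given as [roll, pitch, yaw] about the fixed x, y, z axes, in that order (R = Rz(yaw) Ry(pitch) Rx(roll)).
In Python, from cell import robot gives the robot as it stands. The module is installed in compiled form; this text tells all that it offers.
- The arm moves only by the tool carry_out, never from a script. Its argument "commands" is a list of rows, each a list of 3 entries, a list of its own where there are three numbers: the shift along the tool's x, y, z in m, then the turn about the tool's z in rad, then the opening, from 0 (shut) to 1 (fully open). In form: [[[dx, dy, dz], yaw, claw], ...]. A call has 1 to 20 rows; each row shifts and turns the commanded pose from where the row before left it, along the tool's axes as they then stand; what a row does not reach is not made up. A row lasts 1/8 s, in which the tool goes at most 62.5 mm and 10.7 degrees, less where a joint would pass 70% of its speed; a pose out of reach is approached as far as the arm can. A call is refused whole if a number of a shift passes 0.0625 or a number of a turn 0.188, either way. A call with a gripper value outside its range is refused whole. The fingers move at their own pace and stop on an object; "newtons" is the grip in N (left out, the last holds). Time passes only in rows, so rows that do not move let the fingers close. It gives the time, the measured TCP pose, the force, the opening and the grip force at its end, in the units of the state.
- robot.observe(): the state, without advancing time (a new reading comes with each control period).
- robot.read_camera(name): name is "scene" or "side" or "wrist"; returns a dict with "pixels" (400x640x3 uint8, red, green, blue), "fx", "fy", "cx", "cy" (pixels), "view" (4x4, takes a point from world to camera coordinates); the wrist camera has in their place "T_tool_cam" (4x4, takes a point from camera to tool coordinates, whose origin is the TCP and whose axes are the flange's). Camera axes: x right, y up, looking along -z (the intrinsics and any distortion apply to the point x, -y, -z); pixel columns grow to the right and rows downward; lengths in m; the calibration is good to about 2 mm. A picture is of the moment at which its call begins: read the wrist's pose just before it. There is no depth.
- robot.hand_in(): hands the job in; it is judged then, once.
Trained networks look in a picture, given as the dict that the camera call returned (one of the last four; its "shot" number tells which), for a name from the list of things; names that differ only in an ending like _2 or _b are one class to them, and where a whole thing is asked for, a point or a joint stands for the part that bears it (a point fixed in the world has none). Each returns a list of dicts, best first, with "p" (0 to 1); they miss things now and then, are a little off and sometimes report something else, mostly with a low value. They report only what shows in the picture. A call takes as long as a camera call.
- robot.find_in(picture, name): "at" ([column, row] in pixels, amid what is visible of it).
- robot.tip_of(picture, name): "at" ([column, row] in pixels: a listed point, or the origin of a listed thing).
The state is a dict: "time": time; "qpos": joint angles; "qvel": joint speeds; "joint_efforts": joint torques, N m; "tool_pos": TCP position; "tool_rot": TCP orientation; "contact_force": force on the tool from outside, world axes, zero at the start; "torque": the same for the moment, N m; "opening": finger opening in m; "grip_force": force on a finger pad.
Only numpy, scipy, OpenCV 4.12 (cv2) and the standard library are available. Lean on these libraries where they do the work, as an engineer would, in place of code of your own. Each camera call takes 0.05 s, during which the arm holds its last target. There are 200 camera calls.

## Working session

There is one attempt and no reset: what is moved stays moved. The work goes in short steps, Python scripts to look and compute and a tool call to move; the robot and the scene stay as the last step left them, time stands still between calls to the robot, and variables do not carry over. Pictures are saved under pics/ and viewed, at most 10 in all, crops included, and the job is handed in when it is done.

Besides the shell and the picture viewer there is one more tool, called after "Request:" in YAML: its name, and indented under it one key for each argument. carry_out: Moves the arm, as the interface text tells. Its arguments: {"type":"object","properties":{"commands":{"type":"array"},"newtons":{"type":"number"}},"required":["commands"]}

```bash
mkdir -p pics; cat > h.py <<'E'
import numpy as np, cv2
from cell import robot
from scipy.spatial.transform import Rotation as R
def toolT():
    s=robot.observe(); T=np.eye(4); T[:3,:3]=R.from_euler('xyz',s['tool_rot']).as_matrix(); T[:3,3]=s['tool_pos']; return T
def shot(name):
    T=toolT(); p=robot.read_camera(name)
    p['c2w']= T@np.array(p['T_tool_cam']) if name=='wrist' else np.linalg.inv(np.array(p['view']))
    return p
def ray(p,uv):
    d=np.array([(uv[0]-p['cx'])/p['fx'],-(uv[1]-p['cy'])/p['fy'],-1.])
    d=p['c2w'][:3,:3]@d; return p['c2w'][:3,3],d/np.linalg.norm(d)
def onz(p,uv,z):
    o,d=ray(p,uv); return o+d*(z-o[2])/d[2]
def tri(L):
    A=np.zeros((3,3));b=np.zeros(3)
    for o,d in L:
        M=np.eye(3)-np.outer(d,d);A+=M;b+=M@o
    return np.linalg.solve(A,b)
def proj(p,X):
    c=np.linalg.inv(p['c2w'])@np.append(X,1); return np.array([p['cx']-p['fx']*c[0]/c[2],p['cy']+p['fy']*c[1]/c[2]])
def save(p,name,crop=None,s=1):
    im=cv2.cvtColor(p['pixels'],cv2.COLOR_RGB2BGR)
    if crop: im=im[crop[1]:crop[3],crop[0]:crop[2]]
    cv2.imwrite('pics/'+name+'.png',cv2.resize(im,None,fx=s,fy=s,interpolation=cv2.INTER_CUBIC))
E
python3 - <<'E'
from h import *
print(robot.observe())
P={n:shot(n) for n in('scene','side','wrist')}
for n,p in P.items():
    print(n,[k for k in p], p['fx'],p['cx'],p['c2w'].round(3).tolist())
    for o in('screwdriver','handle','eye','eye_bolt','seat','timer','buffer_bottle','conical_orange','conical_blue'):
        for f in('find_in','tip_of'):
            r=getattr(robot,f)(p,o)[:2]
            print(o,f,[(round(x['p'],2),np.round(x['at'],1).tolist(),onz(p,x['at'],{'eye':.108,'seat':.088,'eye_bolt':.09}.get(o,.009)).round(3).tolist()) for x in r])
a=np.vstack([P['scene']['pixels'],P['side']['pixels']]); P['scene']['pixels']=a; save(P['scene'],'a',s=0.75)
E
```

```text
{'time': 0.0, 'qpos': array([-1.32198850e+00,  3.42691777e-01,  1.52502806e+00, -2.32361729e-05,
        1.27539746e+00, -1.46005434e-01]), 'qvel': array([ 1.79597442e-04, -3.56918050e-04, -2.84839225e-04, -2.48595374e-04,
       -1.44827339e-03,  7.57244937e-06]), 'joint_efforts': array([-2.56800176e-04, -4.31243527e+01, -2.44215167e+01,  7.18415016e-02,
        5.61663124e-02, -1.28603292e-04]), 'tool_pos': array([ 0.20184896, -0.48422616,  0.24305715]), 'tool_rot': array([-3.14008100e+00, -1.99832692e-04,  3.94819896e-01]), 'contact_force': array([-0.79027095, -0.4188082 , -0.06658092]), 'torque': array([ 0.02173082, -0.02115714, -0.02715939]), 'grip_force': 0.0, 'opening': 0.09189778937541787}
scene ['pixels', 'fx', 'fy', 'cx', 'cy', 'view', 'shot', 'c2w'] 493.55094442251095 319.61310467096746 [[-0.466, 0.558, -0.687, -0.376], [-0.885, -0.28, 0.373, 0.416], [0.016, 0.781, 0.624, 0.922], [0.0, 0.0, 0.0, 1.0]]
screwdriver find_in [(0.5, [176.5, 256.3], [0.583, 0.31, 0.009]), (0.49, [396.6, 212.1], [0.474, -0.298, 0.009])]
screwdriver tip_of [(0.65, [384.0, 219.7], [0.463, -0.247, 0
[... 2264 characters left out ...]
009])]
conical_blue tip_of [(0.71, [415.9, 336.3], [0.558, -0.465, 0.009]), (0.4, [313.2, 170.6], [0.603, 0.16, 0.009])]
wrist ['pixels', 'fx', 'fy', 'cx', 'cy', 'T_tool_cam', 'shot', 'c2w'] 277.0557531301642 320.77446486646073 [[0.384, 0.89, 0.246, 0.267], [-0.923, 0.371, 0.1, -0.458], [-0.002, -0.266, 0.964, 0.385], [0.0, 0.0, 0.0, 1.0]]
screwdriver find_in []
screwdriver tip_of []
handle find_in []
handle tip_of []
eye find_in []
eye tip_of []
eye_bolt find_in []
eye_bolt tip_of []
seat find_in []
seat tip_of []
timer find_in []
timer tip_of []
buffer_bottle find_in []
buffer_bottle tip_of []
conical_orange find_in []
conical_orange tip_of []
conical_blue find_in []
conical_blue tip_of []
```

View pics/a.png

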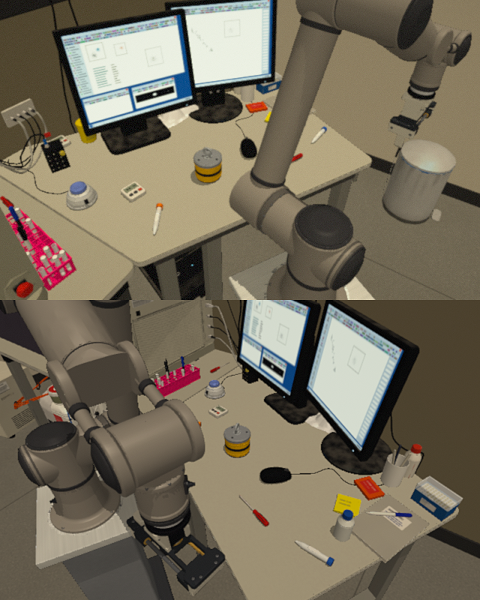

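The scene view shows the pot at about (275,215), and the side view shows the screwdriver at about (347,287) pointing up-left with its handle at lower right. I'll move the wrist camera closer.

Request:
carry_out:
  commands:
    - [[0.048, -0.028, -0.01], 0, 1]
    - [[0.048, -0.028, -0.01], 0, 1]
    - [[0.048, -0.028, -0.01], 0, 1]
    - [[0.048, -0.028, -0.01], 0, 1]
    - [[0.048, -0.028, -0.01], 0, 1]
    - [[0.048, -0.028, -0.01], 0, 1]
    - [[0, 0, 0], 0, 1]
    - [[0, 0, 0], 0, 1]

```text
time: 3.85
tool_pos: [0.403, -0.2189, 0.3036]
tool_rot: [3.141, 0.001, 0.396]
contact_force: [0.0, -0.2, -0.3]
opening: 0.0921
grip_force: 0.0
```

```bash
python3 - <<'E'
from h import *
s=robot.observe();print(s['time'],s['tool_pos'],s['tool_rot'],s['qpos'],s['contact_force'],s['torque'])
p=shot('wrist')
for o,z in(('screwdriver',0),('handle',.009),('eye',.108),('eye_bolt',.088)):
    r=robot.tip_of(p,o)[:2]; print(o,[(round(x['p'],2),np.round(x['at'],1).tolist(),onz(p,x['at'],z).round(4).tolist()) for x in r])
save(p,'b')
im=p['pixels'].astype(int); m=((im[...,0]>90)&(im[...,1]<.5*im[...,0])&(im[...,2]<.5*im[...,0])).astype(np.uint8)
n,l,st,c=cv2.connectedComponentsWithStats(m)
for i in range(1,n):
    if st[i,4]>80:
        ys,xs=np.where(l==i); rc=cv2.minAreaRect(np.c_[xs,ys].astype(np.float32)); print(st[i],c[i],rc,onz(p,c[i],.009).round(4))
        b=cv2.boxPoints(rc); print([onz(p,q,.009).round(4).tolist() for q in b])
E
```

```text
3.85 [ 0.40296667 -0.21888762  0.30356181] [3.14142058e+00 5.58181553e-04 3.95619350e-01] [-6.64602229e-01  1.74834391e-01  1.58427654e+00 -5.81345360e-04
  1.38260439e+00  5.10683494e-01] [ 0.01217519 -0.24410861 -0.28845044] [ 0.02133315  0.03139526 -0.00494168]
screwdriver [(0.6, [358.0, 134.5], [0.4733, -0.2529, 0.0])]
handle [(0.74, [383.3, 140.3], [0.4803, -0.2913, 0.009]), (0.5, [362.9, 133.4], [0.4776, -0.2579, 0.009])]
eye [(0.22, [9.4, 17.0], [0.4398, 0.1566, 0.108])]
eye_bolt []
[366 132  43  17 316] [387.25632911 139.36075949] ((387.3785400390625, 139.6830291748047), (42.952762603759766, 9.504268646240234), 11.768288612365723) [ 0.4839 -0.2963  0.009 ]
[[0.4701, -0.2656, 0.009], [0.4839, -0.2625, 0.009], [0.497, -0.3278, 0.009], [0.4832, -0.3316, 0.009]]
```

View pics/b.png

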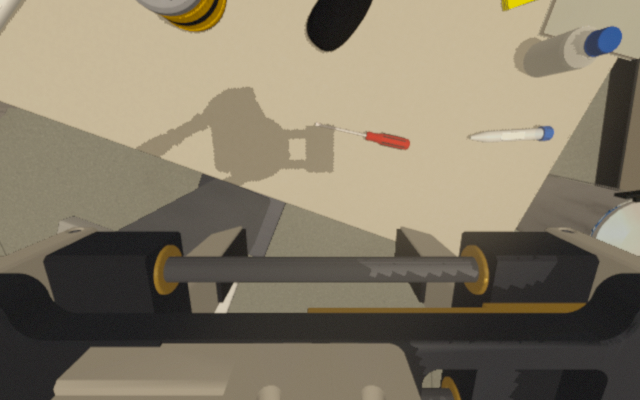

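The wrist view shows the red handle at (387,140), the tip near (318,124), and the pot at top left. I'll hover over the handle, aligned with it.

Request:
carry_out:
  commands:
    - [[0.0117, 0.026, 0.04], 0, 1]
    - [[0.0117, 0.026, 0.04], 0, 1]
    - [[0.0117, 0.026, 0.04], 0, 1]
    - [[0.0117, 0.026, 0.04], 0, 1]
    - [[0, 0, 0], -0.171, 1]
    - [[0, 0, 0], -0.171, 1]
    - [[0, 0, 0], -0.171, 1]
    - [[0, 0, 0], -0.171, 1]
    - [[0, 0, 0], -0.171, 1]
    - [[0, 0, 0], -0.171, 1]
    - [[0, 0, 0], -0.171, 1]
    - [[0, 0, 0], -0.171, 1]
    - [[0, 0, 0], 0, 1]
    - [[0, 0, 0], 0, 1]

```text
time: 5.85
tool_pos: [0.4861, -0.2972, 0.1436]
tool_rot: [-3.142, -0.0, 1.759]
contact_force: [-0.1, -0.2, -0.1]
opening: 0.0917
grip_force: 0.0
```

```bash
python3 - <<'E'
from h import *
s=robot.observe();print(s['time'],s['tool_pos'],s['tool_rot'],s['qpos'])
p=shot('wrist')
for o,z in(('screwdriver',0),('handle',.009),('eye',.108),('eye_bolt',.088)):
    r=robot.tip_of(p,o)[:2]; print(o,[(round(x['p'],2),np.round(x['at'],1).tolist(),onz(p,x['at'],z).round(4).tolist()) for x in r])
save(p,'c')
im=p['pixels'].astype(int); m=((im[...,0]>90)&(im[...,1]<.5*im[...,0])&(im[...,2]<.5*im[...,0])).astype(np.uint8)
n,l,st,c=cv2.connectedComponentsWithStats(m)
for i in range(1,n):
    if st[i,4]>80:
        ys,xs=np.where(l==i); rc=cv2.minAreaRect(np.c_[xs,ys].astype(np.float32)); print(st[i],c[i],rc,onz(p,c[i],.009).round(4))
        b=cv2.boxPoints(rc); print([onz(p,q,.009).round(4).tolist() for q in b])
E
```

```text
5.85 [ 0.48614004 -0.29721573  0.1436346 ] [-3.14154354e+00 -2.27042984e-06  1.75863829e+00] [-6.83212791e-01  5.17650935e-01  1.53799903e+00 -4.08095777e-05
  1.08597606e+00 -8.71035737e-01]
screwdriver [(0.97, [316.8, 150.2], [0.4724, -0.2552, 0.0])]
handle [(0.84, [315.8, 192.9], [0.4793, -0.2972, 0.009])]
eye []
eye_bolt []
[312 161  16  65 842] [319.66983373 193.46912114] ((319.5, 193.0), (64.0, 15.0), 90.0) [ 0.4833 -0.297   0.009 ]
[[0.4697, -0.2657, 0.009], [0.4843, -0.2629, 0.009], [0.4974, -0.3295, 0.009], [0.4817, -0.3324, 0.009]]
```

View pics/c.png

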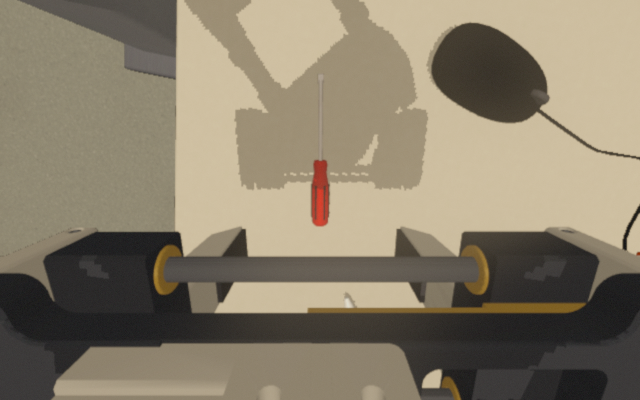

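The screwdriver lies exactly along the tool's x axis, with the handle at (320,193) and the tip at (321,76). I'll descend and grip.

Request:
carry_out:
  commands:
    - [[0, -0.0015, 0.04], 0, 1]
    - [[0, 0, 0.04], 0, 1]
    - [[0, 0, 0.03], 0, 1]
    - [[0, 0, 0.0135], 0, 1]
    - [[0, 0, 0], 0, 1]
    - [[0, 0, 0], 0, 0.1]
    - [[0, 0, 0], 0, 0.1]
    - [[0, 0, 0], 0, 0.1]
    - [[0, 0, 0], 0, 0.1]
    - [[0, 0, 0], 0, 0.1]
    - [[0, 0, 0], 0, 0.1]
    - [[0, 0, 0], 0, 0.1]
    - [[0, 0, 0], 0, 0.1]
  newtons: 20

```text
time: 7.72
tool_pos: [0.4849, -0.2971, 0.0202]
tool_rot: [-3.142, 0.0, 1.763]
contact_force: [-0.3, 0.0, -0.2]
opening: 0.0179
grip_force: 20.0
```

Request:
carry_out:
  commands:
    - [[0, 0, -0.03], 0, 0.1]
    - [[0, 0, -0.05], 0, 0.1]
    - [[0, 0, -0.05], 0, 0.1]
    - [[0, 0, -0.05], 0, 0.1]
    - [[0, 0, -0.05], 0, 0.1]
    - [[0.036, 0.013, 0], 0, 0.1]
    - [[0.036, 0.013, 0], 0, 0.1]
    - [[0.036, 0.013, 0], 0, 0.1]
    - [[0.036, 0.013, 0], 0, 0.1]
    - [[0.036, 0.013, 0], 0, 0.1]
    - [[0.036, 0.013, 0], 0, 0.1]
    - [[0, 0, 0], 0, 0.1]
    - [[0, 0, 0], 0, 0.1]
    - [[0, 0, 0], 0, 0.1]

```text
time: 9.48
tool_pos: [0.5201, -0.0712, 0.2501]
tool_rot: [-3.141, 0.0, 1.761]
contact_force: [-0.4, 0.9, -0.4]
opening: 0.0176
grip_force: 20.0
```

```bash
python3 - <<'E'
from h import *
s=robot.observe();print(s['time'],s['tool_pos'],s['tool_rot'],s['qpos'],s['opening'],s['grip_force'])
p=shot('wrist')
for o,z in(('eye',.108),('eye_bolt',.088),('seat',.088),('screwdriver',.24),('handle',.24)):
    r=robot.tip_of(p,o)[:2]; print(o,[(round(x['p'],2),np.round(x['at'],1).tolist(),onz(p,x['at'],z).round(4).tolist()) for x in r])
save(p,'d',(160,0,480,240),2.5)
E
```

```text
9.475 [ 0.52013271 -0.07116754  0.25012986] [-3.14137448e+00  2.60716222e-04  1.76149819e+00] [-2.81837516e-01  3.37012727e-01  1.51327237e+00 -3.44819715e-04
  1.29138317e+00 -4.72444241e-01] 0.01756259200766304 19.97722953557968
eye [(0.75, [381.1, 91.8], [0.5566, 0.037, 0.108])]
eye_bolt [(0.71, [377.3, 95.6], [0.5572, 0.0355, 0.088])]
seat []
screwdriver [(0.95, [320.2, 174.5], [0.5102, -0.0292, 0.24])]
handle [(0.71, [319.1, 242.0], [0.5172, -0.0691, 0.24])]
```

View pics/d.png

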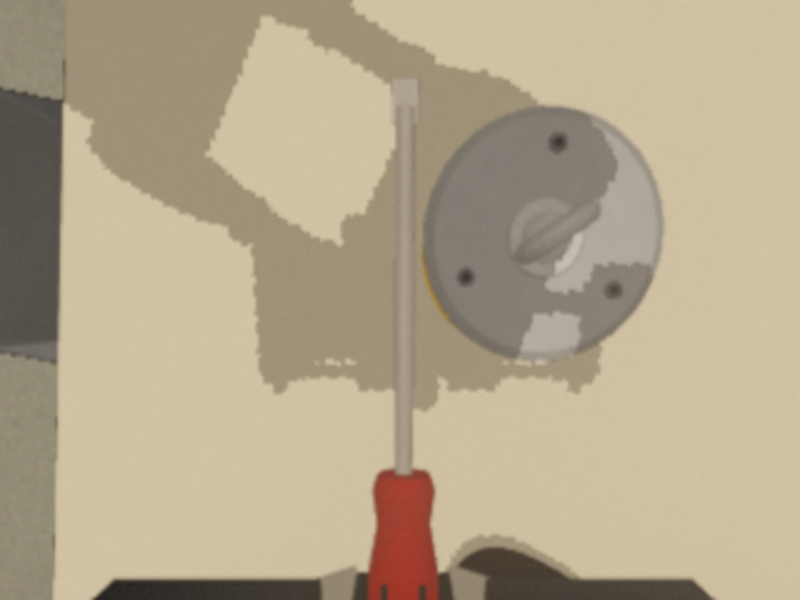

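The crop shows the lid centre at crop (543,232), the loop running from (518,258) to (600,208), and the blade straight along column 405. I'll fit the loop angle and check the blade model.

```bash
python3 - <<'E'
from h import *
p=shot('wrist');T=toolT()
crop=lambda uv:((uv-np.array([160,0]))*2.5).round(1)
# eye position
def ell(z,c=(543,232)): return onz(p,(160+c[0]/2.5,c[1]/2.5),z).round(4)
print('lid centre z.08,.085',ell(.08),ell(.085),'collar c',ell(.092,(546,237)))
L=[]
for n in('scene','side'):
    q=shot(n)
    for o in('eye','eye_bolt','seat'):
        r=robot.tip_of(q,o)
        if r: 
            z={'eye':.108}.get(o,.088); print(n,o,r[0]['p'],onz(q,r[0]['at'],z).round(4))
# blade model
for h in(.008,.0105,.013):
    print('h',h,[crop(proj(p,(T@np.array([d,0,h,1]))[:3])).tolist() for d in(.108,.035)])
# silhouette of loop for angles, centre c
c=np.array([.5575,.0355,.1085])
t=np.linspace(0,2*np.pi,60)
for a in(.55,.65,.73,.8,.9):
    u=np.array([np.cos(a),np.sin(a),0]);w=np.array([-u[1],u[0],0]);k=np.array([0,0,1.])
    P=[crop(proj(p,c+(.014+.004*np.cos(b))*(np.cos(x)*u+np.sin(x)*k)+.004*np.sin(b)*w)) for x in t for b in t[::6]]
    P=np.array(P,np.float32); print(a,cv2.minAreaRect(P))
im=cv2.cvtColor(p['pixels'],cv2.COLOR_RGB2BGR)[60:125,345:420]
im=cv2.resize(im,None,fx=8,fy=8,interpolation=cv2.INTER_CUBIC)
for a,col in((.65,(0,0,255)),(.8,(0,255,0))):
    u=np.array([np.cos(a),np.sin(a),0]);w=np.array([-u[1],u[0],0]);k=np.array([0,0,1.])
    P=np.array([(proj(p,c+(.014+.004*np.cos(b))*(np.cos(x)*u+np.sin(x)*k)+.004*np.sin(b)*w)-[344.5,59.5])*8 for x in t for b in t[::6]],np.float32)
    cv2.polylines(im,[cv2.convexHull(P).astype(int)],True,col,1)
cv2.imwrite('pics/e.png',im)
E
```

```text
lid centre z.08,.085 [0.5579 0.0398 0.08  ] [0.557  0.0391 0.085 ] collar c [0.5575 0.0366 0.092 ]
scene eye 0.48 [0.5771 0.0297 0.108 ]
scene eye_bolt 0.58 [0.5716 0.0388 0.088 ]
scene seat 0.41 [0.5766 0.0395 0.088 ]
side eye 0.49 [0.5508 0.0247 0.108 ]
side eye_bolt 0.56 [0.5557 0.0459 0.088 ]
side seat 0.74 [0.5579 0.0387 0.088 ]
h 0.008 [[409.4, 106.3], [408.7, 473.3]]
h 0.0105 [[409.3, 109.8], [408.6, 470.8]]
h 0.013 [[409.1, 113.3], [408.5, 468.3]]
0.55 ((554.6226806640625, 234.8450469970703), (22.267065048217773, 98.93782043457031), 68.713623046875)
0.65 ((554.9754638671875, 235.49404907226562), (21.797706604003906, 99.7755355834961), 62.783851623535156)
0.73 ((555.1140747070312, 235.59954833984375), (22.372779846191406, 100.3788070678711), 58.51838302612305)
0.8 ((555.1129150390625, 235.46961975097656), (23.387638092041016, 100.84603881835938), 54.566715240478516)
0.9 ((555.1041870117188, 235.29652404785156), (24.816864013671875, 101.51258850097656), 49.3983268737793)
```

View pics/e.png

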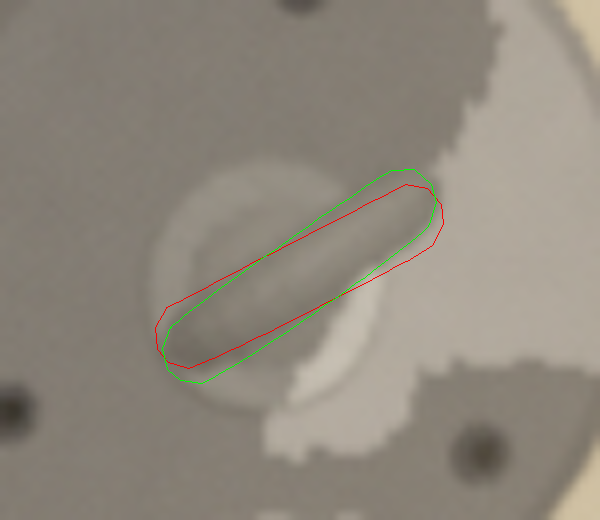

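The loop direction is about 0.77 rad and the eye is near (0.557, 0.037). The blade tip appears farther up the image than my model predicts, so I'll check the tilt of the blade.

```bash
python3 - <<'E'
from h import *
p=shot('wrist');T=toolT()
# check old picture c: tool pose then
T2=np.eye(4);T2[:3,:3]=R.from_euler('xyz',[-3.1415,0,1.7586]).as_matrix();T2[:3,3]=[.48614,-.29722,.14363]
q=dict(p);q['c2w']=T2@np.array(p['T_tool_cam'])
print('lying: tip',onz(q,(321,76),.009),'handle end',onz(q,(320,226),.009),'shoulder',onz(q,(320,161),.009))
out=[]
for n in('side','scene'):
    s=shot(n); a=[proj(s,(T@np.array([d,0,.0105,1]))[:3]) for d in(.108,.035,-.03)]
    print(n,np.round(a,1).tolist()); 
    c=np.mean(a,0).astype(int); x0,y0=c-[35,35]
    im=cv2.cvtColor(s['pixels'],cv2.COLOR_RGB2BGR)[y0:y0+70,x0:x0+70]; out.append(cv2.resize(im,None,fx=5.5,fy=5.5,interpolation=cv2.INTER_CUBIC)); print(x0,y0)
cv2.imwrite('pics/f.png',np.hstack(out))
E
```

```text
lying: tip [ 0.46386969 -0.18716925  0.009     ] handle end [ 0.4902703  -0.33195841  0.009     ] shoulder [ 0.47747644 -0.26419809  0.009     ]
side [[293.7, 134.5], [310.4, 147.4], [326.5, 159.9]]
275 112
scene [[284.8, 172.4], [309.2, 161.8], [329.6, 152.9]]
272 127
```

View pics/f.png

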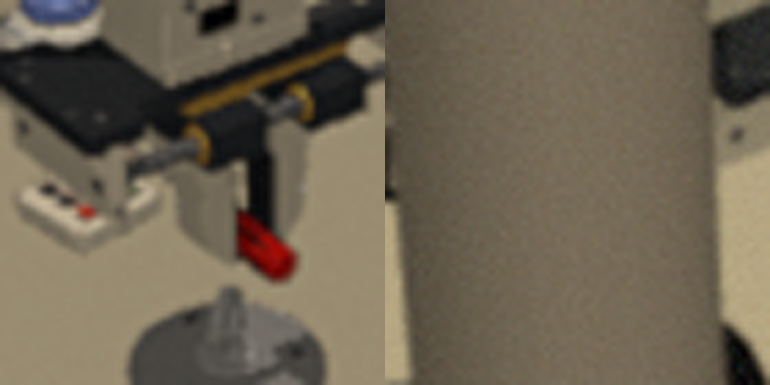

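Request:
carry_out:
  commands:
    - [[-0.0115, 0.0188, 0.033], 0, 0.1]
    - [[-0.0115, 0.0188, 0.033], 0, 0.1]
    - [[-0.0115, 0.0188, 0.033], 0, 0.1]
    - [[0, 0, 0], 0, 0.1]
    - [[0, 0, 0], 0, 0.1]

```text
time: 11.0
tool_pos: [0.5821, -0.0931, 0.152]
tool_rot: [3.141, 0.0, 1.763]
contact_force: [0.0, 0.1, -0.3]
opening: 0.0176
grip_force: 20.0
```

```bash
python3 - <<'E'
from h import *
T=toolT();out=[];s=robot.observe();print(s['tool_pos'],s['tool_rot'],s['time'],s['contact_force'],s['torque'])
for n,w in(('side',45),('scene',45),('wrist',110)):
    s=shot(n); a=[proj(s,(T@np.array([d,0,.0105,1]))[:3]) for d in(.108,.035,-.033)]
    c=np.mean(a[:2],0).astype(int); x0,y0=np.maximum(c-w//2,0)
    if n=='wrist': x0,y0,w=210,0,220
    print(n,np.round(a,1).tolist(),x0,y0,w)
    im=cv2.cvtColor(s['pixels'],cv2.COLOR_RGB2BGR)[y0:y0+w,x0:x0+w]; out.append(cv2.resize(im,(265 if n!='wrist' else 265,)*2,interpolation=cv2.INTER_CUBIC))
    if n=='wrist': wim=cv2.resize(im,(530,530),interpolation=cv2.INTER_CUBIC)
cv2.imwrite('pics/g.png',np.hstack([np.vstack(out[:2]),wim]))
E
```

```text
[ 0.58210897 -0.09311918  0.15199759] [3.14128308e+00 1.85574627e-04 1.76287300e+00] 11.0 [ 0.03225286  0.07803047 -0.34323442] [ 0.00210069 -0.13290067  0.05213196]
side [[320.4, 164.6], [337.2, 178.0], [354.0, 191.5]] 306 149 45
scene [[284.0, 188.5], [306.3, 178.4], [326.0, 169.4]] 273 161 45
wrist [[323.1, 44.4], [322.9, 187.9], [322.7, 293.0]] 210 0 220
```

View pics/g.png

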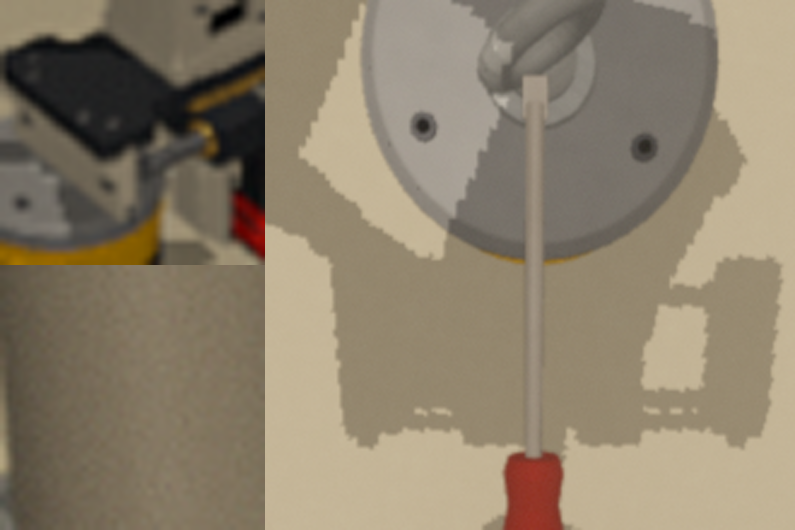

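Request:
carry_out:
  commands:
    - [[0, 0, -0.02], 0.18, 0.1]
    - [[0, 0, -0.02], 0.18, 0.1]
    - [[0, 0, 0], 0.18, 0.1]
    - [[0, 0, 0], 0.18, 0.1]
    - [[0, 0, 0], 0.18, 0.1]
    - [[0, 0, 0], 0.18, 0.1]
    - [[0, 0, 0], 0.18, 0.1]
    - [[0, 0, 0], 0.18, 0.1]
    - [[0, 0, 0], 0, 0.1]
    - [[0, 0, 0], 0, 0.1]

```text
time: 12.4
tool_pos: [0.5822, -0.0932, 0.1919]
tool_rot: [3.141, -0.001, 0.326]
contact_force: [-0.9, -0.3, -0.4]
opening: 0.0178
grip_force: 20.0
```

```bash
python3 - <<'E'
from h import *
T=toolT();s=robot.observe();print(s['tool_pos'],s['tool_rot'],s['time'])
s=shot('side'); print([np.round(proj(s,(T@np.array([d,0,h,1]))[:3]),1).tolist() for h in(.0105,-.01) for d in(.108,.035,-.033)])
a=proj(s,(T@np.array([.04,0,.0105,1]))[:3]).astype(int);x0,y0=a-[50,40];print(x0,y0)
save(s,'h',(x0,y0,x0+100,y0+75),8)
E
```

```text
[ 0.58218051 -0.09319804  0.19190772] [ 3.14092540e+00 -7.94336957e-04  3.26349500e-01] 12.4
[[374.9, 154.4], [355.8, 166.2], [336.7, 177.9], [375.5, 147.7], [356.1, 159.5], [336.8, 171.1]]
307 125
```

View pics/h.png

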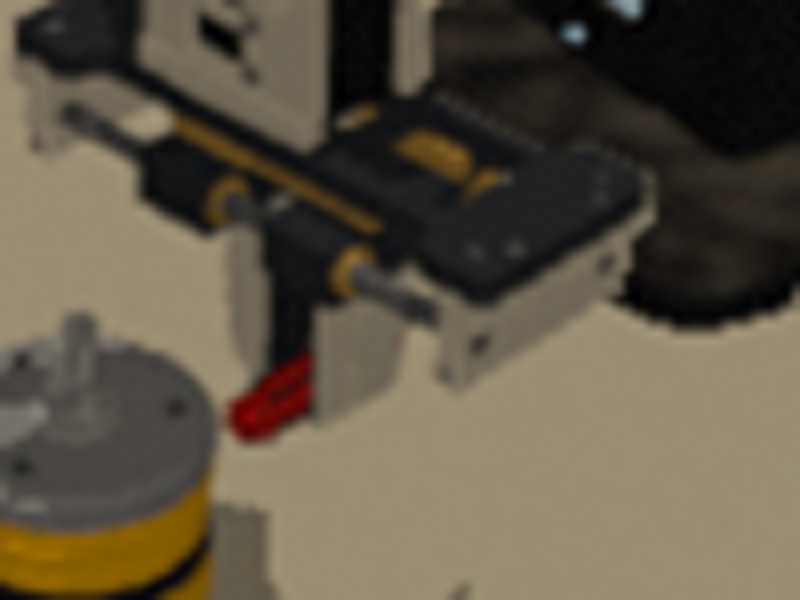

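The side crop shows the handle end at crop (240,418), but the blade is hidden behind the fingers. I'll go back to the entry yaw and put the hand where the scene camera can see the blade.

Request:
carry_out:
  commands:
    - [[0, 0, -0.0075], -0.18, 0.1]
    - [[0, 0, -0.0075], -0.18, 0.1]
    - [[0, 0, -0.0075], -0.18, 0.1]
    - [[0, 0, -0.0075], -0.18, 0.1]
    - [[0, 0, -0.0075], -0.18, 0.1]
    - [[0, 0, -0.0075], -0.18, 0.1]
    - [[0, 0, -0.0075], -0.18, 0.1]
    - [[0, 0, -0.0075], -0.18, 0.1]
    - [[0.05, -0.004, 0], 0, 0.1]
    - [[0.05, -0.004, 0], 0, 0.1]
    - [[0.05, -0.004, 0], 0, 0.1]
    - [[0.05, -0.004, 0], 0, 0.1]
    - [[0.05, -0.004, 0], 0, 0.1]
    - [[0.05, -0.004, 0], 0, 0.1]
    - [[0, 0, 0], 0, 0.1]
    - [[0, 0, 0], 0, 0.1]

```text
time: 14.45
tool_pos: [0.5014, 0.1964, 0.2513]
tool_rot: [3.141, 0.001, 1.765]
contact_force: [0.8, -0.7, -0.5]
opening: 0.0178
grip_force: 20.0
```

```bash
python3 - <<'E'
from h import *
T=toolT();s=robot.observe();print(s['tool_pos'],s['tool_rot'],s['time'])
s=shot('scene'); print([np.round(proj(s,(T@np.array([d,0,h,1]))[:3]),1).tolist() for h in(.0105,-.01) for d in(.108,.035,-.033)])
a=proj(s,(T@np.array([.06,0,.0105,1]))[:3]).astype(int);x0,y0=a-[50,35];print(x0,y0)
save(s,'i',(x0,y0,x0+100,y0+75),8)
E
```

```text
[0.50144643 0.19643726 0.25129435] [3.14136745e+00 5.60583687e-04 1.76459305e+00] 14.45
[[175.0, 209.1], [205.5, 196.1], [232.1, 184.8], [173.3, 201.6], [204.3, 188.8], [231.2, 177.5]]
145 165
```

View pics/i.png

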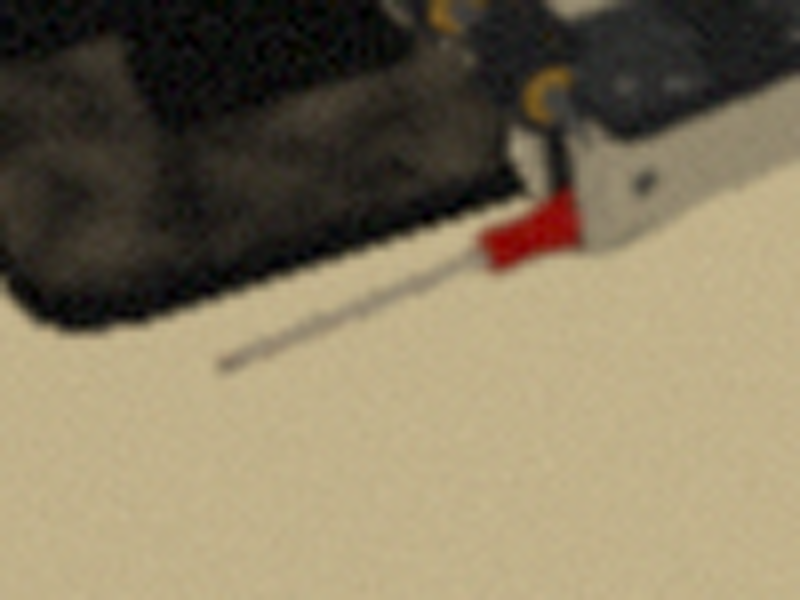

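The scene crop shows the tip at pixel (173,211) and the shoulder at (206,196). The blade is level and just about 5 mm longer than I assumed. I'll go to the pre-entry pose.

Request:
carry_out:
  commands:
    - [[-0.0509, 0.004, 0], 0, 0.1]
    - [[-0.0509, 0.004, 0], 0, 0.1]
    - [[-0.0509, 0.004, 0], 0, 0.1]
    - [[-0.0509, 0.004, 0], 0, 0.1]
    - [[-0.0509, 0.004, 0], 0, 0.1]
    - [[-0.0509, 0.004, 0], 0, 0.1]
    - [[0, 0, 0.045], 0, 0.1]
    - [[0, 0, 0.045], 0, 0.1]
    - [[0, 0, 0.041], 0, 0.1]
    - [[0, 0, 0], 0, 0.1]
    - [[0, 0, 0], 0, 0.1]

```text
time: 15.88
tool_pos: [0.5841, -0.0997, 0.1219]
tool_rot: [3.14, 0.001, 1.762]
contact_force: [0.0, 0.3, 0.1]
opening: 0.0174
grip_force: 20.0
```

```bash
python3 - <<'E'
from h import *
T=toolT();s=robot.observe();print(s['tool_pos'],s['tool_rot'],s['time'],s['contact_force'],s['torque'])
p=shot('wrist')
for o,z in(('eye',.108),('eye_bolt',.088)):
    r=robot.tip_of(p,o)[:2]; print(o,[(round(x['p'],2),np.round(x['at'],1).tolist(),(np.linalg.inv(T)@np.append(onz(p,x['at'],z),1)).round(4).tolist()) for x in r])
print(proj(p,[.557,.037,.1085]),(np.linalg.inv(T)@[.557,.037,.1085,1]).round(4), proj(p,(T@[.113,0,.0115,1])[:3]))
save(p,'j',(220,0,420,150),4)
E
```

```text
[ 0.58406729 -0.09969152  0.12185336] [3.13952777e+00 1.26457709e-03 1.76183814e+00] 15.875 [0.04190923 0.30432896 0.114327  ] [ 0.06558223 -0.13598595 -0.01910999]
eye []
eye_bolt []
[322.42549931 -28.11375984] [ 1.394e-01 -6.000e-04  1.320e-02  1.000e+00] [323.69778998  33.45436354]
```

View pics/j.png

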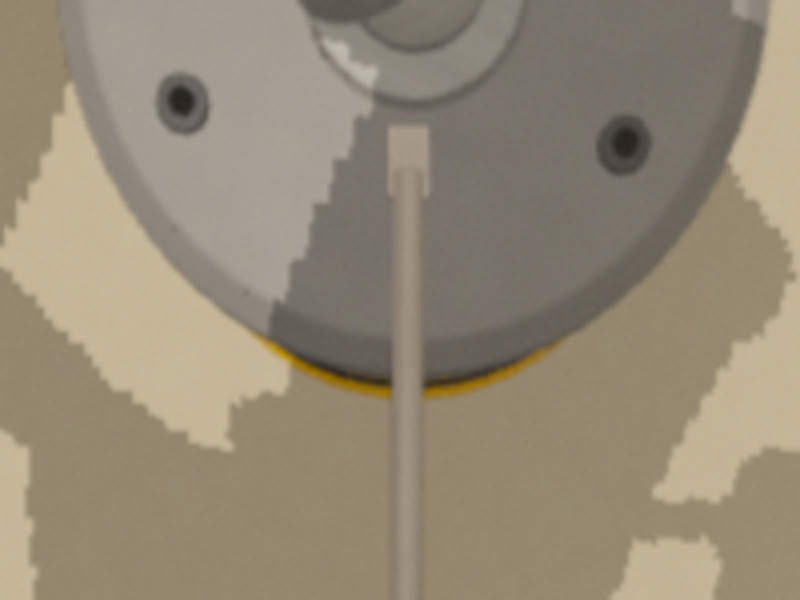

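The blade points at the eye, about 1 mm left of the boss axis, with the tip at crop (409,128). I'll insert it.

Request:
carry_out:
  commands:
    - [[0.005, 0.001, 0.0015], 0, 0.1]
    - [[0.01, 0, 0], 0, 0.1]
    - [[0.01, 0, 0], 0, 0.1]
    - [[0.01, 0, 0], 0, 0.1]
    - [[0.01, 0, 0], 0, 0.1]
    - [[0.004, 0, 0], 0, 0.1]
    - [[0, 0, 0], 0, 0.1]
    - [[0, 0, 0], 0, 0.1]

```text
time: 17.02
tool_pos: [0.575, -0.0505, 0.1187]
tool_rot: [3.141, 0.0, 1.763]
contact_force: [-0.4, -0.9, -0.5]
opening: 0.0174
grip_force: 20.0
```

```bash
cat > st.py <<'E'
from h import *
E0=np.array([.557,.0375,.108])
S=[]
s=robot.observe();F=s['contact_force'];r=s['tool_pos']-E0
print('t',s['time'],'pos',s['tool_pos'].round(4),'yaw',s['tool_rot'].round(4),'F',F.round(2),'M',s['torque'].round(3),'open',round(s['opening'],4))
T=toolT();print('Ftool',(T[:3,:3].T@F).round(2),'Meye',round(s['torque'][2]+r[0]*F[1]-r[1]*F[0],3),'rxF',round(r[0]*F[1]-r[1]*F[0],3),'eye in tool',(T[:3,:3].T@-r).round(4),'q',s['qpos'].round(2))
E
python3 st.py; python3 - <<'E'
from h import *
p=shot('wrist');im=p['pixels'][0:60,270:370].mean(2)
T=toolT();print(proj(p,[.557,.0375,.1085]),proj(p,(T@[.113,0,.0115,1])[:3]))
for o in('eye','eye_bolt','screwdriver'): print(o,[(round(x['p'],2),np.round(x['at'],1).tolist()) for x in robot.tip_of(p,o)[:2]])
E
```

```text
t 17.025 pos [ 0.575  -0.0505  0.1187] yaw [3.1414e+00 3.0000e-04 1.7626e+00] F [-0.38 -0.92 -0.51] M [ 0.03  -0.116  0.048] open 0.0174
Ftool [-0.83 -0.55  0.51] Meye -0.002 rxF -0.05 eye in tool [ 0.0899 -0.0009  0.0107] q [-0.22  0.56  1.54 -0.    1.04 -0.41]
[321.92433855  83.67657937] [323.64597384  33.54904843]
eye [(0.88, [323.5, 86.8])]
eye_bolt [(0.81, [321.8, 92.1]), (0.33, [319.6, 176.9])]
screwdriver [(0.76, [321.8, 173.4])]
```

Inserted with no contact. Now I'll swing clockwise about the eye to take up the slack.

Request:
carry_out:
  commands:
    - [[0.0004, -0.009, 0], 0.1, 0.1]
    - [[0.0004, -0.009, 0], 0.1, 0.1]
    - [[0.0004, -0.009, 0], 0.1, 0.1]
    - [[0.0004, -0.009, 0], 0.1, 0.1]
    - [[0, 0, 0], 0, 0.1]
    - [[0, 0, 0], 0, 0.1]

```text
time: 17.98
tool_pos: [0.5395, -0.0503, 0.1188]
tool_rot: [3.141, 0.0, 1.365]
contact_force: [-0.2, -0.6, 0.1]
opening: 0.0179
grip_force: 20.0
```

```bash
python3 st.py
```

```text
t 17.975 pos [ 0.5395 -0.0503  0.1188] yaw [3.1410e+00 1.0000e-04 1.3646e+00] F [-0.17 -0.65  0.13] M [-0.076 -0.036 -0.014] open 0.0179
Ftool [-0.67 -0.03 -0.13] Meye -0.017 rxF -0.003 eye in tool [ 0.0896 -0.0008  0.0108] q [-0.23  0.5   1.65 -0.    0.99 -0.03]
```

Request:
carry_out:
  commands:
    - [[0.0001, -0.0045, 0], 0.05, 0.1]
    - [[0.0001, -0.0045, 0], 0.05, 0.1]
    - [[0.0001, -0.0045, 0], 0.05, 0.1]
    - [[0.0001, -0.0045, 0], 0.05, 0.1]
    - [[0, 0, 0], 0, 0.1]

```text
time: 18.6
tool_pos: [0.5227, -0.0451, 0.1189]
tool_rot: [3.14, -0.0, 1.164]
contact_force: [1.1, -1.0, -1.1]
opening: 0.018
grip_force: 20.0
```

```bash
cat > st.py <<'E'
from h import *
E0=np.array([.557,.0375,.108])
A=[]
for i in range(5):
    s=robot.observe();A.append(np.r_[s['contact_force'],s['torque']])
    if i<4: robot.read_camera('side')
W=np.mean(A,0);F=W[:3];r=s['tool_pos']-E0;T=toolT()
print('t',s['time'],'pos',s['tool_pos'].round(4),'yaw',s['tool_rot'][2].round(4),'F',F.round(2),'sd',np.std(A,0).round(2),'Mz',W[5].round(3),'open',round(s['opening'],4))
print('Ftool',(T[:3,:3].T@F).round(2),'Meye',round(W[5]+r[0]*F[1]-r[1]*F[0],3),'rxF',round(r[0]*F[1]-r[1]*F[0],3),'eye in tool',(T[:3,:3].T@-r).round(4))
E
python3 st.py
```

```text
t 18.8 pos [ 0.5225 -0.045   0.1188] yaw 1.1637 F [ 1.86 -0.63 -0.89] sd [0.54 0.42 0.95 0.04 0.04 0.05] Mz -0.102 open 0.0177
Ftool [0.16 1.95 0.89] Meye 0.073 rxF 0.175 eye in tool [ 0.0894 -0.001   0.0108]
```

Request:
carry_out:
  commands:
    - [[0.0001, -0.0045, 0], 0.05, 0.1]
    - [[0.0001, -0.0045, 0], 0.05, 0.1]
    - [[0.0001, -0.0045, 0], 0.05, 0.1]
    - [[0.0001, -0.0045, 0], 0.05, 0.1]
    - [[0, 0, 0], 0, 0.1]

```text
time: 19.42
tool_pos: [0.5067, -0.0361, 0.1189]
tool_rot: [3.141, -0.001, 0.964]
contact_force: [3.2, -0.1, -1.6]
opening: 0.0175
grip_force: 20.0
```

```bash
python3 st.py
```

```text
t 19.625 pos [ 0.5066 -0.0361  0.1188] yaw 0.9635 F [ 3.62  0.26 -1.52] sd [0.53 0.27 0.65 0.05 0.04 0.04] Mz -0.181 open 0.0179
Ftool [2.28 2.83 1.52] Meye 0.072 rxF 0.254 eye in tool [ 0.0892 -0.0007  0.0108]
```

Request:
carry_out:
  commands:
    - [[-0.0003, -0.0042, 0], 0.05, 0.1]
    - [[-0.0003, -0.0042, 0], 0.05, 0.1]
    - [[-0.0003, -0.0042, 0], 0.05, 0.1]
    - [[0, 0, 0], 0, 0.1]

```text
time: 20.12
tool_pos: [0.496, -0.0285, 0.1189]
tool_rot: [3.141, -0.001, 0.813]
contact_force: [3.4, 1.9, -1.6]
opening: 0.0178
grip_force: 20.0
```

```bash
python3 st.py
```

```text
t 20.325 pos [ 0.4958 -0.0289  0.1188] yaw 0.8133 F [ 3.38  2.29 -0.86] sd [0.33 0.51 0.43 0.04 0.06 0.01] Mz 0.002 open 0.0177
Ftool [3.98 0.89 0.86] Meye 0.087 rxF 0.085 eye in tool [ 0.0903 -0.0012  0.0108]
```

Request:
carry_out:
  commands:
    - [[0.0005, 0.0009, 0], -0.01, 0.1]
    - [[0, 0, 0], 0, 0.1]

```text
time: 20.58
tool_pos: [0.4964, -0.0295, 0.1186]
tool_rot: [-3.141, 0.001, 0.823]
contact_force: [1.9, 0.4, -0.1]
opening: 0.018
grip_force: 20.0
```

```bash
python3 st.py
```

```text
t 20.775 pos [ 0.4964 -0.0295  0.1186] yaw 0.8228 F [ 1.45  0.64 -0.19] sd [0.46 0.45 0.37 0.03 0.04 0.03] Mz -0.004 open 0.0178
Ftool [1.45 0.63 0.19] Meye 0.054 rxF 0.058 eye in tool [ 0.0903 -0.0011  0.0106]
```

Stiffness is about 3.3 N m/rad, so steps of 0.06 rad are safe.

Request:
carry_out:
  commands:
    - [[0, -0.0009, 0], 0.01, 0.1]
    - [[0.0001, -0.0027, 0], 0.03, 0.1]
    - [[0.0001, -0.0027, 0], 0.03, 0.1]
    - [[0, 0, 0], 0, 0.1]

```text
time: 21.28
tool_pos: [0.4919, -0.0248, 0.1187]
tool_rot: [-3.141, 0.001, 0.752]
contact_force: [-0.2, -1.1, 0.1]
opening: 0.0176
grip_force: 20.0
```

```bash
python3 st.py
```

```text
t 21.475 pos [ 0.4921 -0.0249  0.1187] yaw 0.753 F [-0.44 -1.36  0.07] sd [0.35 0.31 0.24 0.02 0.04 0.03] Mz -0.004 open 0.018
Ftool [-1.26  0.69 -0.07] Meye 0.056 rxF 0.061 eye in tool [ 0.09   -0.0011  0.0106]
```

Request:
carry_out:
  commands:
    - [[0.0001, -0.0032, 0], 0.035, 0.1]
    - [[0.0001, -0.0032, 0], 0.035, 0.1]
    - [[0, 0, 0], 0, 0.1]

```text
time: 21.85
tool_pos: [0.4879, -0.02, 0.1187]
tool_rot: [-3.141, 0.001, 0.683]
contact_force: [-1.0, -1.7, 0.5]
opening: 0.018
grip_force: 20.0
```

```bash
python3 st.py
```

```text
t 22.05 pos [ 0.488  -0.02    0.1186] yaw 0.6833 F [-1.15 -1.88  0.21] sd [0.27 0.3  0.42 0.04 0.02 0.04] Mz 0.015 open 0.0177
Ftool [-2.08  0.73 -0.21] Meye 0.079 rxF 0.064 eye in tool [ 0.0899 -0.001   0.0106]
```

Request:
carry_out:
  commands:
    - [[-0.0001, -0.0032, 0], 0.035, 0.1]
    - [[-0.0001, -0.0032, 0], 0.035, 0.1]
    - [[0, 0, 0], 0, 0.1]

```text
time: 22.42
tool_pos: [0.484, -0.015, 0.1187]
tool_rot: [-3.142, 0.0, 0.613]
contact_force: [-0.1, -1.4, -0.6]
opening: 0.018
grip_force: 20.0
```

```bash
python3 st.py
```

```text
t 22.625 pos [ 0.4841 -0.0151  0.1187] yaw 0.6133 F [-0.72 -1.24 -0.25] sd [0.6  0.5  0.41 0.07 0.02 0.01] Mz 0.067 open 0.0177
Ftool [-1.31  0.6   0.25] Meye 0.119 rxF 0.052 eye in tool [ 0.0899 -0.001   0.0107]
```

Request:
carry_out:
  commands:
    - [[0, -0.0027, 0], 0.03, 0.1]
    - [[0, -0.0027, 0], 0.03, 0.1]
    - [[0, 0, 0], 0, 0.1]

```text
time: 23.0
tool_pos: [0.481, -0.0104, 0.1188]
tool_rot: [3.141, -0.0, 0.552]
contact_force: [-0.0, -0.4, -0.7]
opening: 0.0178
grip_force: 20.0
```

```bash
python3 st.py
```

```text
t 23.2 pos [ 0.4811 -0.0105  0.1187] yaw 0.5529 F [ 0.51 -0.19 -1.04] sd [0.7  0.45 0.59 0.02 0.02 0.03] Mz 0.07 open 0.0176
Ftool [0.34 0.43 1.04] Meye 0.109 rxF 0.039 eye in tool [ 0.0899 -0.001   0.0107]
```

Request:
carry_out:
  commands:
    - [[0.0001, -0.0032, 0], 0.035, 0.1]
    - [[0.0001, -0.0032, 0], 0.035, 0.1]
    - [[0, 0, 0], 0, 0.1]

```text
time: 23.58
tool_pos: [0.4779, -0.0049, 0.1187]
tool_rot: [3.141, -0.0, 0.483]
contact_force: [0.1, -0.1, -0.7]
opening: 0.0184
grip_force: 20.0
```

```bash
python3 st.py
```

```text
t 23.775 pos [ 0.4779 -0.005   0.1187] yaw 0.4832 F [-0.09 -0.11 -0.56] sd [0.49 0.4  0.14 0.03 0.03 0.02] Mz 0.081 open 0.0174
Ftool [-0.13  0.06  0.56] Meye 0.086 rxF 0.005 eye in tool [ 0.0898 -0.0009  0.0107]
```

Request:
carry_out:
  commands:
    - [[0.0001, -0.0037, 0], 0.04, 0.1]
    - [[0.0001, -0.0037, 0], 0.04, 0.1]
    - [[0, 0, 0], 0, 0.1]

```text
time: 24.15
tool_pos: [0.4748, 0.0017, 0.1187]
tool_rot: [3.141, 0.0, 0.404]
contact_force: [1.0, -1.1, -0.5]
opening: 0.0174
grip_force: 20.0
```

```bash
python3 st.py
```

```text
t 24.35 pos [0.4748 0.0016 0.1187] yaw 0.4033 F [ 0.33 -0.32 -0.73] sd [0.62 0.62 0.4  0.04 0.02 0.03] Mz 0.079 open 0.0178
Ftool [0.18 0.42 0.73] Meye 0.117 rxF 0.038 eye in tool [ 0.0897 -0.0007  0.0107]
```

Request:
carry_out:
  commands:
    - [[0.0001, -0.0037, 0], 0.04, 0.1]
    - [[0.0001, -0.0036, 0], 0.04, 0.1]
    - [[0, 0, 0], 0, 0.1]

```text
time: 24.72
tool_pos: [0.4722, 0.0086, 0.1187]
tool_rot: [3.141, 0.0, 0.324]
contact_force: [-0.2, -1.4, -2.1]
opening: 0.0179
grip_force: 20.0
```

```bash
python3 st.py
```

```text
t 24.925 pos [0.4722 0.0085 0.1187] yaw 0.3233 F [-0.18 -0.43 -0.98] sd [0.39 0.64 0.56 0.05 0.02 0.03] Mz 0.091 open 0.0179
Ftool [-0.3   0.35  0.98] Meye 0.123 rxF 0.031 eye in tool [ 0.0896 -0.0006  0.0107]
```

Request:
carry_out:
  commands:
    - [[0.0001, -0.0036, 0], 0.04, 0.1]
    - [[0.0001, -0.0036, 0], 0.04, 0.1]
    - [[0, 0, 0], 0, 0.1]

```text
time: 25.3
tool_pos: [0.4702, 0.0155, 0.1187]
tool_rot: [3.142, 0.0, 0.244]
contact_force: [-0.5, 0.7, -0.6]
opening: 0.0175
grip_force: 20.0
```

```bash
python3 st.py
```

```text
t 25.5 pos [0.4702 0.0154 0.1187] yaw 0.2434 F [-0.82  0.45 -0.77] sd [0.52 0.27 0.4  0.03 0.03 0.03] Mz 0.102 open 0.0177
Ftool [-0.69 -0.63  0.77] Meye 0.045 rxF -0.057 eye in tool [ 0.0895 -0.0005  0.0106]
```

Request:
carry_out:
  commands:
    - [[0.0001, -0.0038, 0], 0.04, 0.1]
    - [[0.0001, -0.0037, 0], 0.04, 0.1]
    - [[0, 0, 0], 0, 0.1]

```text
time: 25.88
tool_pos: [0.4687, 0.0228, 0.1187]
tool_rot: [3.141, 0.0, 0.164]
contact_force: [-0.4, -1.3, -0.9]
opening: 0.0174
grip_force: 20.0
```

```bash
python3 st.py
```

```text
t 26.075 pos [0.4688 0.0227 0.1187] yaw 0.1633 F [-0.61 -0.32 -0.99] sd [0.3  0.5  0.66 0.03 0.03 0.03] Mz 0.078 open 0.0181
Ftool [-0.66  0.22  0.99] Meye 0.098 rxF 0.02 eye in tool [ 0.0895 -0.0002  0.0107]
```

Request:
carry_out:
  commands:
    - [[0.0001, -0.0037, 0], 0.04, 0.1]
    - [[0.0001, -0.0037, 0], 0.04, 0.1]
    - [[0, 0, 0], 0, 0.1]

```text
time: 26.45
tool_pos: [0.4679, 0.0299, 0.1187]
tool_rot: [3.141, 0.0, 0.084]
contact_force: [-1.5, -2.8, -0.9]
opening: 0.0179
grip_force: 20.0
```

```bash
python3 st.py
```

```text
t 26.65 pos [0.4679 0.0299 0.1187] yaw 0.0834 F [-1.2  -2.77 -0.96] sd [0.41 0.45 0.78 0.05 0.02 0.02] Mz 0.131 open 0.0172
Ftool [-1.42  2.66  0.96] Meye 0.369 rxF 0.238 eye in tool [ 0.0894 -0.0001  0.0106]
```

The torque rose sharply to 0.37 N m, so the eye is home and solid. I'll back the lever off and draw it out.

Request:
carry_out:
  commands:
    - [[0.0004, 0.009, 0], -0.1, 0.1]
    - [[0.0004, 0.009, 0], -0.1, 0.1]
    - [[0.0004, 0.009, 0], -0.1, 0.1]
    - [[0.0004, 0.009, 0], -0.1, 0.1]
    - [[0.0004, 0.009, 0], -0.1, 0.1]
    - [[0, 0, 0], 0, 0.1]
    - [[0, 0, 0], 0, 0.1]

```text
time: 27.52
tool_pos: [0.4822, -0.0117, 0.1187]
tool_rot: [-3.141, -0.0, 0.581]
contact_force: [1.0, 0.3, -0.7]
opening: 0.0178
grip_force: 20.0
```

```bash
python3 st.py; python3 - <<'E'
from h import *
p=shot('wrist');T=toolT();print(proj(p,[.557,.0375,.1085]),proj(p,(T@[.113,0,.0115,1])[:3]))
for o in('eye','screwdriver','handle'): print(o,[(round(x['p'],2),np.round(x['at'],1).tolist()) for x in robot.tip_of(p,o)[:2]])
E
```

```text
t 27.725 pos [ 0.4822 -0.0117  0.1187] yaw 0.5824 F [ 0.17  0.02 -0.3 ] sd [0.6  0.27 0.31 0.02 0.02 0.03] Mz 0.012 open 0.0178
Ftool [0.15 0.07 0.3 ] Meye 0.018 rxF 0.007 eye in tool [0.0895 0.     0.0107]
[320.55070031  82.53081618] [320.50543212  31.40873691]
eye [(0.67, [321.9, 80.6])]
screwdriver [(0.69, [323.4, 173.3])]
handle [(0.75, [318.0, 246.6])]
```

Request:
carry_out:
  commands:
    - [[-0.012, 0, 0], 0, 0.1]
    - [[-0.012, 0, 0], 0, 0.1]
    - [[-0.012, 0, 0], 0, 0.1]
    - [[-0.012, 0, 0], 0, 0.1]
    - [[-0.012, 0, 0], 0, 0.1]
    - [[-0.012, 0, 0], 0, 0.1]
    - [[0, 0, -0.03], 0, 0.1]
    - [[-0.0147, 0.0452, -0.01], 0, 0.1]
    - [[-0.0147, 0.0452, 0], 0, 0.1]
    - [[-0.0147, 0.0452, 0], 0, 0.1]
    - [[-0.0147, 0.0452, 0], 0, 0.1]
    - [[-0.0147, 0.0452, 0], 0, 0.1]
    - [[0, 0, 0], -0.169, 0.1]
    - [[0, 0, 0], -0.169, 0.1]
    - [[0, 0, 0], -0.169, 0.1]
    - [[0, 0, 0], -0.169, 0.1]
    - [[0, 0, 0], -0.169, 0.1]
    - [[0, 0, 0], -0.169, 0.1]
    - [[0, 0, 0], -0.169, 0.1]
    - [[0, 0, 0], 0, 0.1]

```text
time: 30.42
tool_pos: [0.4847, -0.2809, 0.1586]
tool_rot: [-3.141, -0.0, 1.764]
contact_force: [0.3, -1.1, -1.1]
opening: 0.0175
grip_force: 20.0
```

```bash
python3 st.py; python3 - <<'E'
from h import *
p=shot('wrist');T=toolT();print('tip pred',proj(p,(T@[.113,0,.0115,1])[:3]),'shoulder',proj(p,(T@[.035,0,.0105,1])[:3]))
im=p['pixels'].astype(int); m=((im[...,0]>90)&(im[...,1]<.5*im[...,0])&(im[...,2]<.5*im[...,0]));ys,xs=np.where(m[150:260,290:350]);print('red top row',ys.min()+150,'cols',xs.min()+290,xs.max()+290)
E
```

```text
t 30.625 pos [ 0.4851 -0.2808  0.1587] yaw 1.7634 F [-0.53 -0.01 -0.42] sd [0.7  0.61 0.65 0.02 0.04 0.02] Mz -0.005 open 0.0179
Ftool [ 0.09 -0.52  0.42] Meye -0.173 rxF -0.168 eye in tool [0.2987 0.1315 0.0507]
tip pred [323.67945601  33.44578686] shoulder [323.45042349 188.51491938]
red top row 189 cols 307 334
```

Request:
carry_out:
  commands:
    - [[0, 0, 0.04], 0, 0.1]
    - [[0, 0, 0.04], 0, 0.1]
    - [[0, 0, 0.035], 0, 0.1]
    - [[0, 0, 0.015], 0, 0.1]
    - [[0, 0, 0.005], 0, 0.1]
    - [[0, 0, 0.001], 0, 0.1]
    - [[0, 0, 0.001], 0, 0.1]
    - [[0, 0, 0], 0, 0.1]

```text
time: 31.68
tool_pos: [0.4856, -0.2811, 0.0225]
tool_rot: [3.141, 0.001, 1.766]
contact_force: [-0.4, 0.0, -1.0]
opening: 0.0176
grip_force: 20.0
```

```bash
python3 st.py
```

```text
t 31.875 pos [ 0.4853 -0.2809  0.022 ] yaw 1.7657 F [-0.21  0.1  -0.68] sd [0.27 0.43 0.23 0.02 0.04 0.01] Mz -0.01 open 0.0178
Ftool [ 0.14 -0.19  0.68] Meye -0.085 rxF -0.075 eye in tool [ 0.2984  0.132  -0.086 ]
```

Request:
carry_out:
  commands:
    - [[0, 0, 0.001], 0, 0.1]
    - [[0, 0, 0.0007], 0, 0.1]
    - [[0, 0, 0], 0, 0.1]

```text
time: 32.25
tool_pos: [0.4852, -0.2807, 0.0202]
tool_rot: [-3.142, 0.0, 1.766]
contact_force: [-0.6, 0.9, 2.7]
opening: 0.0183
grip_force: 20.0
```

```bash
python3 st.py
```

```text
t 32.45 pos [ 0.4852 -0.2808  0.0202] yaw 1.7657 F [-1.02  0.59  2.67] sd [0.45 0.6  0.39 0.01 0.04 0.02] Mz 0.01 open 0.0181
Ftool [ 0.78 -0.88 -2.67] Meye -0.358 rxF -0.367 eye in tool [ 0.2984  0.1321 -0.0879]
```

It is resting on the desk with a 2.7 N contact. I'll release and retreat.

Request:
carry_out:
  commands:
    - [[0, 0, 0], 0, 0.3]
    - [[0, 0, 0], 0, 0.4]
    - [[0, 0, 0], 0, 0.5]
    - [[0, 0, 0], 0, 0.6]
    - [[0, 0, 0], 0, 0.6]
    - [[0, 0, 0], 0, 0.6]
    - [[0, 0, -0.02], 0, 0.6]
    - [[0, 0, -0.04], 0, 0.6]
    - [[0, 0, -0.05], 0, 0.6]
    - [[0, 0, -0.05], 0, 0.6]
    - [[0, 0, 0], 0, 0.6]
    - [[0, 0, 0], 0, 0.6]

```text
time: 33.95
tool_pos: [0.4848, -0.2805, 0.1794]
tool_rot: [-3.141, -0.001, 1.766]
contact_force: [-0.1, -0.4, -0.2]
opening: 0.0553
grip_force: 0.0
```

```bash
python3 - <<'E'
from h import *
s=robot.observe();print(s['time'],s['tool_pos'],s['contact_force'],s['opening'])
p=shot('wrist')
for o,z in(('screwdriver',0),('handle',.009)):
    print(o,[(round(x['p'],2),onz(p,x['at'],z).round(4).tolist()) for x in robot.tip_of(p,o)[:1]])
im=p['pixels'].astype(int); m=((im[...,0]>90)&(im[...,1]<.5*im[...,0])&(im[...,2]<.5*im[...,0])).astype(np.uint8)
n,l,st,c=cv2.connectedComponentsWithStats(m)
for i in range(1,n):
    if st[i,4]>80: x,y,w,h,_=st[i]; print(st[i],onz(p,(x+w/2,y),.009).round(4),onz(p,(x+w/2,y+h),.009).round(4))
q=shot('side')
for o in('timer','buffer_bottle','conical_blue','handle'): print(o,[(round(x['p'],2),np.round(x['at'],1).tolist()) for x in robot.tip_of(q,o)[:1]])
E
```

```text
33.95 [ 0.48476748 -0.28046067  0.17938816] [-0.05217426 -0.38535586 -0.20147485] 0.05532426131877915
screwdriver [(0.77, [0.4755, -0.2416, 0.0])]
handle [(0.96, [0.4787, -0.2822, 0.009])]
[315 157  14  59 640] [ 0.4779 -0.2472  0.009 ] [ 0.4914 -0.3156  0.009 ]
timer [(0.51, [293.8, 150.0])]
buffer_bottle [(0.59, [454.5, 314.1])]
conical_blue [(0.73, [416.2, 337.2])]
handle [(0.67, [345.3, 282.8])]
```

```bash
python3 -c "
from cell import robot
print(robot.hand_in())"
```

```text
the job is handed in; nothing more can be done
None
```

I screwed the eye clockwise with the screwdriver until it came up solid, peaking at about 0.37 N m, then drew the screwdriver out, laid it flat on the desk near where it started, and handed the job in at about 34 s; no verdict came back.

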